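# Set the furnace transformer to step 5 and switch it on

## Task

Bring the furnace's step transformer up to step 5 and switch it on: with a fingertip against the side of the selector handle, push it round clockwise, counting the clicks, until it rests at the fifth dot after the off bar, and do not go past it (the next step overloads the heater). Then press the low flat start button all the way down with a fingertip and let it spring back. Only push, gently: do not grip the handle, do not press the mushroom stop button, and leave the things standing on and around the transformer where they are.

Things in the scene. Friction and masses are not known exactly. Their poses are not given: they have to be found in the camera images.
- transformer: the step transformer: white sheet-steel case 260 x 320 x 110 mm (x, y, z) fixed to the bench, origin at the centre of its underside, x axis from its front (blue panel) to its rear, y to its left, lid at z = 110 mm. On the lid: the selector dial on the left half, the two buttons one behind the other near the right edge, and low fittings up to 14 mm tall (a pointer meter behind the dial, two fuse caps at the front edge, a pilot lamp)
- dial_centre (a point): the selector's turning axis at the top face of the round dial plate (116 mm across, 3 mm thick), axes as the transformer's, z up. In the transformer's frame it lies at (-12, 65, 113) mm. On the plate, on a circle of 50.5 mm radius, are the off bar and then eight dots, 30 degrees apart, clockwise seen from above; the off bar lies 120 degrees anticlockwise from the transformer's x axis, so the fourth dot lies along x and the fifth dot 30 degrees clockwise of x
- selector (a joint): angle of the selector in rad, growing clockwise seen from above: 0 at the off bar, one detent (click) every 0.5236 rad, so the fifth dot is 2.618; end stops just outside 0 and 4.19. It starts in one of the detents 0 to 3. A sprung roller holds it in each detent: about 0.12 Nm (3 to 5 N near the end of the nose) gets it moving towards the crest halfway to the next, from where it snaps forward into that detent; let go short of the crest it falls back
- selector_nose (a point): the tip of the selector's black bar handle, at the end of its long nose, at the height of the handle's top face (31.5 mm above the dial plate); its x axis points outward along the nose. The bar is 14 mm wide and runs from 45 mm out (nose, with a white line on top) to 25 mm beyond the axis (tail); its sides reach from 7.5 to 31.5 mm above the dial plate. Below it is a round skirt 48 mm across, 1.5 to 7.5 mm above the plate
- start_top (a point): centre of the top face of the start button: a flat black cap 27 mm across in a steel housing 43 mm across and 12 mm tall, near the transformer's front right corner; its top stands 22 mm above the lid. It is pressed straight down
- start (a joint): travel of the start button in m: 0 out, 0.006 fully down (about 5 N), springs back
- stop_top (a point): centre of the top of the stop button: a black mushroom head 40 mm across, standing 35 mm above the lid, 95 mm behind the start button. Not to be pressed
- stop (a joint): travel of the stop button in m: 0 out, 0.006 fully down
- specimen_a: bystander: pale plaster-like cylinder, 45 mm across, 50 mm tall, standing on the rear right part of the lid; origin at the centre of its underside
- specimen_b: bystander: the same kind of cylinder on the bench to the left of the transformer; origin at the centre of its underside
- beaker: bystander: glass beaker, 70 mm across, 90 mm tall, on the bench to the right; origin under its centre
- jar: bystander: amber glass jar with white lid, 60 mm across, 80 mm tall, on the bench to the right; origin under its centre
- screwdriver: bystander: screwdriver lying on the bench in front of the transformer
- thermometer_case: bystander: grey plastic case 30 x 150 x 20 mm lying on the bench behind the transformer; origin under its centre
- fuse_carton: bystander: cardboard carton 70 x 100 x 50 mm on the bench to the left rear; origin under its centre

How it is judged (in metres and radians):
On the way, in this order (a step that is already met when the one before it is completed fails the run):
1. the selector rests in the fifth detent after off (value of joint selector between 2.488 and 2.748 rad and value of joint start below 0.002 m), for 0.3 s.
2. the start button is pressed fully down, with the selector at the fifth detent (value of joint selector between 2.488 and 2.748 rad and value of joint start above 0.0048 m), for 0.05 s.
At the end, for the whole second after the job is handed in: the selector rests within 0.13 rad (7.5 degrees) of the fifth detent (2.618 rad), the start button has been pressed at least 4.8 mm and is out again (within 1 mm), the stop button is out, and no bystander is more than 15 mm from where it stood (value of joint selector between 2.488 and 2.748 rad and value of joint each of start, stop below 0.001 m and not (distance of any of specimen_a, specimen_b, beaker, jar, screwdriver, thermometer_case, fuse_carton from where it was at the start of the episode above 0.015 m)); the robot touches nothing.
It fails at once if the selector is turned past the fifth detent, over the crest towards the sixth (value of joint selector above 2.918 rad).
It fails at once if the start button is pressed (over 2 mm) while the selector is not at the fifth detent (value of joint start above 0.002 m and not (value of joint selector between 2.488 and 2.748 rad)).
It fails at once if the stop button is pressed (over 2 mm) (value of joint stop above 0.002 m).
It fails at once if the fingers grip or lean on the transformer or its controls with more than 30 N (contact force between the fingers and transformer above 30 N).
It fails at once if a bystander is lifted, carried or knocked more than 15 mm from its place (distance of any of specimen_a, specimen_b, beaker, jar, screwdriver, thermometer_case, fuse_carton from where it was at the start of the episode above 0.015 m).
It also fails if it takes over 54 s, if anything falls off the work surface, if the arm or the gripper's body presses on something with over 40 N, if the wrist force passes 120 N, or if a joint passes its speed limit or range.

## Robot

A 7-joint arm with a two-finger parallel gripper is mounted at the origin on the work surface. World frame = base frame: x ahead of the robot, y to its left, z up, the work surface at z = 0. Lengths are in mm, angles in rad, forces in N, time in s.
With the tool pointing down it reaches from about 400 to 875 mm from the base axis. Payload 4.4 kg.
Tool frame: the origin (TCP) lies on the mounting face of the last link; the fingertips stand 173 mm ahead of it and the grasp point (between the pads) lies 155 mm ahead of it; z points along the fingers, y is the line along which they close (so a half turn about z gives the same grasp; the last joint's range is limited). The gripper opens to 85 mm and grips with 20 to 120 N. Pads are 22 mm wide; open, the fingers measure 114 mm over their backs; the gripper's body (76 mm by 85 mm) begins 54 mm behind the grasp point. The pads swing forward as they close: fully open they stand 13 mm farther back than shut.
Start: joints at [-1.36, 0.628, 0.038, 1.517, -0.027, 0.996, -0.02], TCP at [177.612, 625.275, 404.713] pointing down, gripper open.
Joint ranges: [-3.06, 3.06], [-0.37, 2.12], [-1.25, 1.32], [0.18, 2.47], [-1.1, 4.24], [0.23, 1.98], [-2.94, 2.94]. Speed limits (rad/s): [2.57, 2.57, 3.14, 3.14, 3.14, 3.14, 3.14].

## Interface

Orientations are given as [roll, pitch, yaw] about the fixed x, y, z axes, in that order (R = Rz(yaw) Ry(pitch) Rx(roll)).
In Python, from cell import * gives the robot as it stands. The module is installed in compiled form; this text tells all that it offers.
- The arm moves only by the tool jog_arm, never from a script. Its argument "steps" is a list of rows, each a list of 7 numbers: the opening, from -1 (shut) to 1 (fully open), so that 0 is half open, then the shift along the tool's x, y, z as a fraction of full scale, then the turn, a rotation vector about the tool's x, y, z as a fraction of full scale. A call has 1 to 10 rows; each row shifts and turns the commanded pose from where the row before left it, along the tool's axes as they then stand; what a row does not reach is not made up. Full scale, the value 1, is 500 mm for a shift and 2 rad for a turn. A row lasts 1/8 s, in which the tool goes at most 62.5 mm and 10.7 degrees, less where a joint would pass 70% of its speed; a pose out of reach is approached as far as the arm can. A call with a number of a shift or a turn outside -1 to 1 is refused whole. A call with a gripper value outside its range is refused whole. The fingers move at their own pace and stop on an object; the grip force is fixed at half the most. Time passes only in rows, so rows that do not move let the fingers close. It gives the time, the measured TCP pose, the force, the opening and the grip force at its end, in the units of the state.
- read_state(): the state, without advancing time (a new reading comes with each control period).
- get_image(name): name is "scene" or "top"; returns a dict with "pixels" (400x640x3 uint8, red, green, blue), "depth" (400x640 float32, mm along the optical axis (not along the pixel's ray), 0 where there is no reading), "vertical_fov" (degrees; the focal length in pixels is half the picture's height over the tangent of half this angle, whatever the lens; pixels are square), "cx", "cy" (the principal point, pixels), "R" (3x3) and "t" (3): a world point X has camera coordinates R X + t. Camera axes: x right, y down, z forward; pixel columns grow to the right and rows downward; lengths in mm; the calibration is good to about 2 mm. A picture is of the moment at which its call begins.
- finish_job(): hands the job in; it is judged then, once.
The state is a dict: "clock": time; "qpos": joint angles; "qd": joint speeds; "tau": joint torques, N m; "eef_pos": TCP position; "tool_rot": TCP orientation; "force": force on the tool from outside, world axes, zero at the start; "torque": the same for the moment, N m; "width": finger opening in mm; "gripper_force": force on a finger pad.
Only numpy, scipy, OpenCV 4.12 (cv2) and the standard library are available. Lean on these libraries where they do the work, as an engineer would, in place of code of your own. Each camera call takes 0.05 s, during which the arm holds its last target. There are 200 camera calls.

## Working session

There is one attempt and no reset: what is moved stays moved. The work goes in short steps, Python scripts to look and compute and a tool call to move; the robot and the scene stay as the last step left them, time stands still between calls to the robot, and variables do not carry over. Pictures are saved under pics/ and viewed, at most 10 in all, crops included, and the job is handed in when it is done.

Besides the shell and the picture viewer there is one more tool, called after "Emit:" by a JSON object that holds its "fn" and its "kwargs". jog_arm: Moves the arm, as the interface text tells. Shift numbers are shares of 500 mm and turn numbers shares of 2 rad, none past 1 either way. Its arguments: {"type":"object","properties":{"steps":{"type":"array"}},"required":["steps"]}

```bash
mkdir -p pics
python3 - <<'E'
from cell import *
import cv2,numpy as np
for n in("top","scene"):
    g=get_image(n); np.savez(f"{n}0.npz",**g); cv2.imwrite(f"pics/{n}0.png",g["pixels"][:,:,::-1])
    print(n,g["vertical_fov"],g["cx"],g["cy"],np.round(g["R"],3).tolist(),g["t"])
s=read_state(); print(s)
E
```

```text
top 57.207924951183244 320.17978300433424 201.96818800116498 [[0.001, -1.0, 0.025], [-0.99, -0.004, -0.139], [0.139, -0.025, -0.99]] [  53.79669576  601.46393801 1008.47957857]
scene 45.96641748644008 324.8382728609402 203.10602573208598 [[0.884, 0.467, -0.015], [0.366, -0.713, -0.598], [-0.29, 0.524, -0.801]] [-556.95650469  -78.87749003 1301.00554905]
{'clock': 0.1, 'qpos': array([-1.35976924,  0.62924394,  0.03845362,  1.51825088, -0.02700483,
        0.99632069, -0.01998929]), 'qd': array([ 0.00063234, -0.00174319,  0.00030054, -0.00184251, -0.00082512,
       -0.00104081,  0.00130772]), 'tau': array([ 3.83113176e-03, -5.64532721e+01,  1.23068534e+00, -1.93975264e+01,
        1.12814654e-02,  5.31904574e-03,  2.01202766e-06]), 'eef_pos': array([177.5476891 , 625.00964629, 403.892726  ]), 'tool_rot': array([-3.13988803e+00,  1.75988693e-05,  2.86476689e+00]), 'force': array([ 0.06487342,  0.57233867, -0.17122536]), 'torque': array([-0.00411743, -0.00563694,  0.03059852]), 'gripper_force': 0.0, 'width': 85.1438758788747}
```

View pics/top0.png

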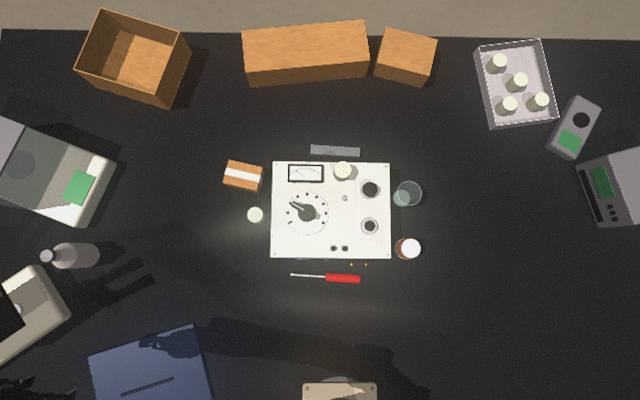

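View pics/scene0.png

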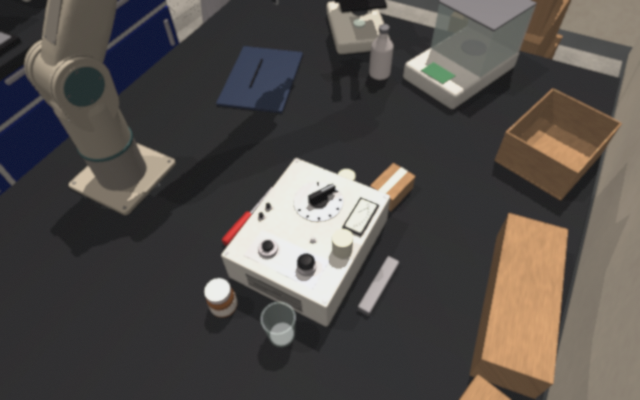

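The top view shows the white lid at (272–391, 162–258), the dial near (306,212) with its nose pointing up-left, start at (370,226) and stop at (370,189). Next I'll measure these and zoom in.

```bash
cat > h.py <<'E'
import numpy as np,cv2
def K(g):
    f=200/np.tan(np.radians(g["vertical_fov"]/2)); return f,float(g["cx"]),float(g["cy"])
def ray(g,u,v,z):
    f,cx,cy=K(g); R=g["R"];t=g["t"]; c=-R.T@t
    d=R.T@np.array([(u-cx)/f,(v-cy)/f,1]); return c+d*(z-c[2])/d[2]
def proj(g,X):
    f,cx,cy=K(g); p=g["R"]@np.asarray(X,float)+g["t"]; return np.array([cx+f*p[0]/p[2],cy+f*p[1]/p[2]])
E
python3 - <<'E'
from h import *
g=dict(np.load("top0.npz")); im=g["pixels"]
m=(im.min(2)>150).astype(np.uint8); m=cv2.morphologyEx(m,cv2.MORPH_CLOSE,np.ones((25,25)))
m[:, :268]=0;m[:,396:]=0;m[:158]=0;m[262:]=0
c=max(cv2.findContours(m,0,2)[0],key=cv2.contourArea)
P=np.array([ray(g,u,v,110)[:2] for u,v in c[:,0]],np.float32)
r=cv2.minAreaRect(P);print(r,cv2.boxPoints(r))
for n,z,a,b in(("top",144,270,395),):
    pass
cv2.imwrite("pics/z.png",np.hstack([cv2.resize(im[155:265,268:398,::-1],None,fx=6,fy=5.4,interpolation=2)]))
s=dict(np.load("scene0.npz"))["pixels"]
cv2.imwrite("pics/z2.png",cv2.resize(s[155:305,225:395,::-1],None,fx=4,fy=4,interpolation=2))
d=g["depth"]; print(d[205:220:3,285:330:4]);
E
```

```text
((574.8402709960938, 25.069442749023438), (276.97698974609375, 341.50213623046875), 1.1833341121673584) [[ 432.855    192.92407]
 [ 439.90762 -148.50522]
 [ 716.82556 -142.78519]
 [ 709.77295  198.6441 ]]
[[977.78186 973.833   944.35504 940.3643  943.7061  968.7927  969.72064
  976.6477  978.47455 977.9614  976.66675 982.1848 ]
 [977.8789  969.1307  976.29047 944.8789  942.43146 942.95703 966.6362
  969.112   973.565   978.1992  973.74536 982.2408 ]
 [969.5978  972.1971  971.7771  972.53864 954.32166 941.05493 943.73193
  970.4356  974.0487  974.7888  972.4376  978.6201 ]
 [971.97534 970.18304 970.5676  973.78064 965.3426  961.6303  941.8878
  942.75726 977.93134 970.3793  971.0391  975.33813]
 [972.6139  970.7011  971.41626 971.61237 963.5756  961.93756 961.312
  938.2208  972.9061  972.7989  971.06866 977.17664]]
```

View pics/z.png

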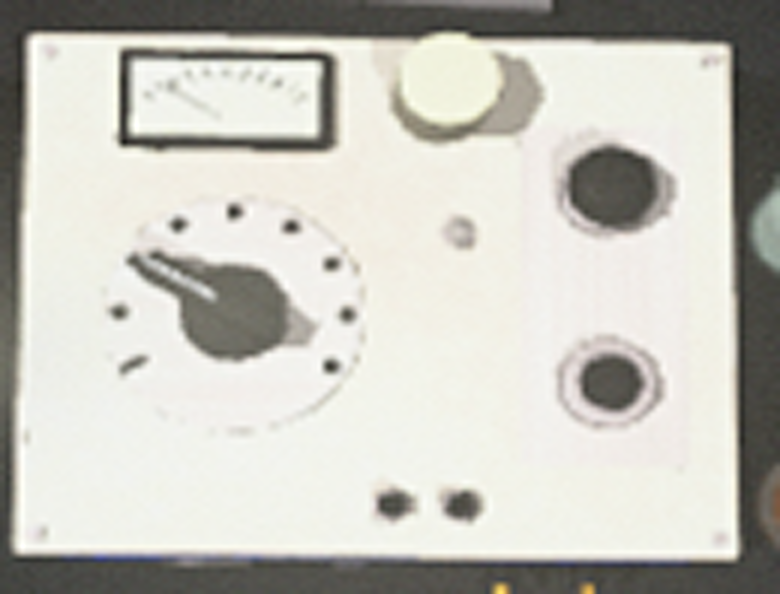

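The zoom shows the nose over dot 2, with dot 1 at crop pixel (120,312) and the off bar at (132,365). Dot 4 is at (234,212) and the target, dot 5, is at (291,228), so three clicks are needed. I'll compute poses from the dots, corners and buttons.

Run:
```python
from h import *
g=dict(np.load("top0.npz"))
px=lambda p:((p[0]+.5)/6+267.5,(p[1]+.5)/5.4+154.5)
L=[ray(g,*px(p),110)[:2] for p in((12,555),(740,558),(733,45),(25,35))]
for p in L:print("corner",p.round(1))
src=[];dst=[]
for i,p in {1:(120,312),3:(178,224),4:(234,212),5:(291,228),6:(331,264),7:(347,315),8:(331,366)}.items():
    a=np.radians(120-30*i); src.append([-12+50.5*np.cos(a),65+50.5*np.sin(a)]);dst.append(ray(g,*px(p),113)[:2])
src+= [[-130,160],[-130,-160],[130,-160],[130,160]];dst+=L
src=np.array(src);dst=np.array(dst)
ms,md=src.mean(0),dst.mean(0);A=(src-ms).T@(dst-md);U,_,V=np.linalg.svd(A);R=(U@V).T
t=md-R@ms;print("yaw",np.degrees(np.arctan2(R[1,0],R[0,0])),"t",t,"res",(src@R.T+t-dst).round(1).tolist())
print("dial",R@[-12,65]+t)
for n,p,z in(("start",(611,382),132),("stop",(612,187),145),("specA",(450,78),160),("nose",(131,262),144.5)):
    w=ray(g,*px(p),z)[:2];print(n,w.round(1),"local",(R.T@(w-t)).round(1))
np.savez("tf.npz",R=R,t=t)
# depth checks
dpt=g["depth"]
```

```text
corner [445.2 189.1]
corner [ 443.9 -129. ]
corner [ 700.  -132.5]
corner [702.8 188.4]
yaw -0.4546595708145999 t [573.54236695  28.80395227] res [[-0.6, 0.8], [-0.9, 0.4], [-0.4, -0.1], [0.5, 0.1], [-0.3, -0.4], [-0.3, 0.1], [-0.3, -0.0], [-0.3, 0.8], [-1.7, -1.1], [2.2, 0.3], [2.0, -0.6]]
dial [562.05853427  93.89712846]
start [527.9 -70.3] local [-44.9 -99.4]
stop [620.8 -70.3] local [ 48.  -98.7]
specA [670.4   0.9] local [ 97.1 -27.1]
nose [583.5 137.2] local [  9.1 108.5]
```

View pics/z2.png

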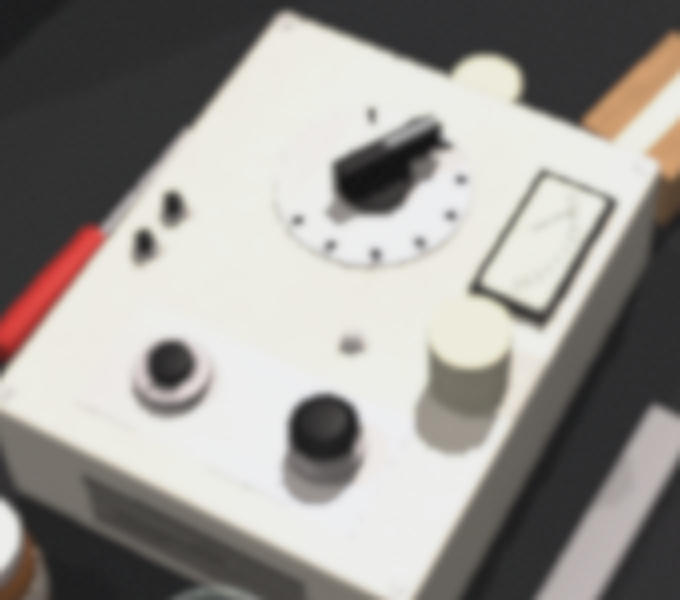

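The scene zoom agrees: the nose points to the rear-left over dot 2, the low fuse caps are at the front, and both buttons are clear. I'll push with the shut fingers' -x side, using tool yaw = handle angle + 90° and rotating the tool about the dial axis.

Emit:
{"fn": "jog_arm", "kwargs": {"steps": [[-1,-0.08,-0.06,0,0,0,0],[-1,-0.08,-0.06,0,0,0,0],[-1,-0.08,-0.06,0,0,0,0],[-1,-0.08,-0.06,0,0,0,0],[-1,-0.08,-0.06,0,0,0,0],[-1,-0.08,-0.06,0,0,0,0],[-1,-0.08,-0.06,0,0,0,0],[-1,-0.08,-0.06,0,0,0,0],[-1,-0.08,-0.06,0,0,0,0],[-1,-0.08,-0.06,0,0,0,0]]}}

```text
clock: 1.35
eef_pos: [481.1, 226.0, 404.5]
tool_rot: [-3.141, -0.0, 2.865]
force: [-0.5, 0.7, 0.4]
width: 0.2
gripper_force: 0.0
```

```bash
cat > where.py <<'E'
import sys
from cell import *
from h import *
from scipy.spatial.transform import Rotation as Ro
# usage: where.py x y z yaw_deg -> fractions to go in tool axes (shift first, then turn), plus handle-frame info
s=read_state(); R=Ro.from_euler("xyz",s["tool_rot"]); p=s["eef_pos"]
print("t",round(s["clock"],2),"p",p.round(1),"rpy",np.degrees(s["tool_rot"]).round(2),"F",s["force"].round(1),"w",round(s["width"],1))
C=np.array([562.1,93.9]); yaw=np.degrees(s["tool_rot"][2]); th=np.radians(yaw-90)
e=np.array([np.cos(th),np.sin(th)]); n=np.array([-e[1],e[0]]); d=p[:2]-C
print("theta_f",round(yaw-90+.45,2),"radial",round(d@e,1),"perp",round(d@n,1))
if len(sys.argv)>4:
    x,y,z,w=map(float,sys.argv[1:5]); sh=R.inv().apply(np.array([x,y,z])-p)/500
    rv=(R.inv()*Ro.from_euler("xyz",[180,0,w],degrees=True)).as_rotvec()/2
    print("shift",sh.round(4),"turn",rv.round(4))
E
python3 where.py 546.3 128.5 404.7 174.55
```

```text
t 1.35 p [481.1 226.  404.5] rpy [-1.7999e+02 -2.0000e-02  1.6415e+02] F [-0.5  0.7  0.4] w 0.2
theta_f 74.6 radial 104.9 perp 114.0
shift [-0.1787 -0.1519 -0.0004] turn [-0.0001 -0.0002 -0.0908]
```

Emit:
{"fn": "jog_arm", "kwargs": {"steps": [[-1,-0.06,-0.05,0,0,0,0],[-1,-0.06,-0.05,0,0,0,0],[-1,-0.0587,-0.0519,0,0,0,-0.0458],[-1,0,0,0,0,0,-0.045],[-1,0,0,0.05,0,0,0],[-1,0,0,0.05,0,0,0],[-1,0,0,0,0,0,0],[-1,0,0,0,0,0,0]]}}

```text
clock: 2.35
eef_pos: [545.9, 130.0, 355.3]
tool_rot: [3.141, 0.001, 3.046]
force: [-0.1, 0.3, 1.1]
width: -0.1
gripper_force: 0.0
```

```bash
python3 where.py 546.3 128.5 302 174.55
python3 - <<'E'
from cell import *
import cv2,numpy as np
A=[]
for n,(a,b,c,d) in(("top",(150,270,250,410)),("scene",(110,310,210,410))):
    g=get_image(n); A.append(cv2.resize(g["pixels"][a:b,c:d,::-1],(400,400 if n=="scene" else 300),interpolation=2))
A[0]=cv2.copyMakeBorder(A[0],0,100,0,0,0); cv2.imwrite("pics/p1.png",np.hstack(A))
E
```

```text
t 2.35 p [545.9 130.  355.3] rpy [1.7999e+02 4.0000e-02 1.7455e+02] F [-0.1  0.3  1.1] w -0.1
theta_f 85.0 radial 34.4 perp 19.6
shift [-0.0011 -0.0029  0.1065] turn [ 0.0001  0.0003 -0.    ]
```

View pics/p1.png

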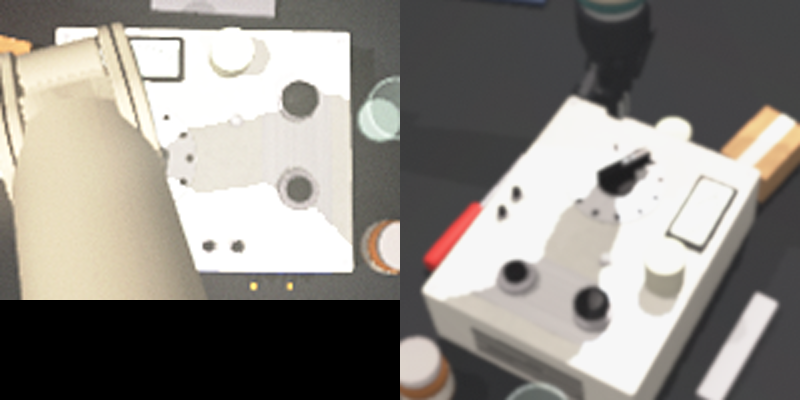

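The scene view shows the fingers above and left of the handle, which is still at dot 2. Next I descend and start the arc.

Emit:
{"fn": "jog_arm", "kwargs": {"steps": [[-1,-0.001,-0.002,0.035,0,0,0],[-1,0,0,0.035,0,0,0],[-1,0,0,0.036,0,0,0],[-1,0,0,0,0,0,0],[-1,-0.00484,0.00256,0,0,0,0.0349],[-1,-0.00484,0.00256,0,0,0,0.0349],[-1,-0.00484,0.00256,0,0,0,0.0349],[-1,-0.00484,0.00256,0,0,0,0.0349],[-1,-0.00484,0.00256,0,0,0,0.0349],[-1,0,0,0,0,0,0]]}}

```text
clock: 3.7
eef_pos: [559.7, 132.5, 303.0]
tool_rot: [3.14, 0.002, 2.698]
force: [-0.0, -0.3, 0.4]
width: 0.2
gripper_force: 0.0
```

```bash
python3 where.py
```

```text
t 3.7 p [559.7 132.5 303. ] rpy [1.7992e+02 1.0000e-01 1.5460e+02] F [-0.  -0.3  0.4] w 0.2
theta_f 65.05 radial 33.9 perp 18.7
```

Emit:
{"fn": "jog_arm", "kwargs": {"steps": [[-1,-0.0048,0.0025,0,0,0,0.0349],[-1,-0.0048,0.0025,0,0,0,0.0349],[-1,-0.0024,0.0012,0,0,0,0.0175],[-1,0,0,0,0,0,0]]}}

```text
clock: 4.2
eef_pos: [565.7, 132.5, 302.1]
tool_rot: [3.141, -0.0, 2.524]
force: [-0.6, 1.2, 1.2]
width: 0.2
gripper_force: 0.7
```

```bash
python3 where.py
```

```text
t 4.2 p [565.7 132.5 302.1] rpy [ 1.7998e+02 -2.0000e-02  1.4463e+02] F [-0.6  1.2  1.2] w 0.2
theta_f 55.08 radial 33.6 perp 19.4
```

Emit:
{"fn": "jog_arm", "kwargs": {"steps": [[-1,-0.0036,0.0019,0,0,0,0.0262],[-1,-0.0036,0.0019,0,0,0,0.0262],[-1,-0.0036,0.0019,0,0,0,0.0262],[-1,0,0,0,0,0,0]]}}

```text
clock: 4.7
eef_pos: [572.3, 131.1, 301.8]
tool_rot: [3.141, 0.001, 2.366]
force: [-0.3, 1.5, 0.3]
width: 0.1
gripper_force: 0.7
```

```bash
python3 where.py
python3 - <<'E'
from cell import *
import cv2
g=get_image("scene"); cv2.imwrite("pics/p2.png",cv2.resize(g["pixels"][150:270,260:420,::-1],None,fx=4,fy=4,interpolation=2))
E
```

```text
t 4.7 p [572.3 131.1 301.8] rpy [1.7995e+02 5.0000e-02 1.3558e+02] F [-0.3  1.5  0.3] w 0.1
theta_f 46.03 radial 33.7 perp 18.8
```

View pics/p2.png

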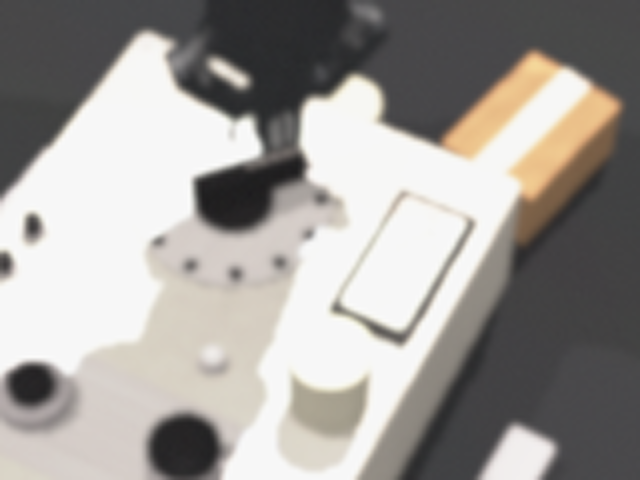

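The picture shows the finger beside the nose, with the dots for 3–8 still uncovered, so there is no click yet. I'll add a depth-based handle angle and continue.

```bash
cat > ang.py <<'E'
from cell import *
from h import *
g=get_image("scene"); f,cx,cy=K(g); d=g["depth"]; v,u=np.mgrid[:400,:640]
P=(np.stack([(u-cx)/f*d,(v-cy)/f*d,d],-1).reshape(-1,3)-g["t"])@g["R"]
P=P[(d.ravel()>0)]; C=np.array([562.1,93.9])
s=read_state(); th=s["tool_rot"][2]-np.pi/2; e=np.array([np.cos(th),np.sin(th)]); n=np.array([-e[1],e[0]])
q=P[:,:2]-C; k=(np.hypot(*q.T)<52)&(P[:,2]>138)&(P[:,2]<151)
q=q[k]; 
if s["eef_pos"][2]<340: q=q[(q-(s["eef_pos"][:2]-C))@n<-11]
mu=q.mean(0); w,V=np.linalg.eigh(np.cov(q.T)); a=V[:,1]; a=a*np.sign(a@mu)
c=np.degrees(np.arctan2(a[1],a[0]))+.45
print("handle angle",round(c,1),"=> selector deg",round(120-c,1),"n",len(q),"mean",mu.round(1),"sd",np.sqrt(w).round(1),"extent along",(q@a).min().round(1),(q@a).max().round(1))
E
python3 ang.py
```

```text
handle angle 49.9 => selector deg 70.1 n 182 mean [9.8 5. ] sd [ 4.4 20.1] extent along -24.0 43.9
```

Emit:
{"fn": "jog_arm", "kwargs": {"steps": [[-1,-0.0036,0.0019,0,0,0,0.0262],[-1,-0.0024,0.0013,0,0,0,0.0175],[-1,0,0,0,0,0,0]]}}

```text
clock: 5.18
eef_pos: [575.4, 129.4, 301.7]
tool_rot: [-3.141, 0.001, 2.277]
force: [-0.5, 0.8, -0.1]
width: 0.1
gripper_force: 0.0
```

```bash
python3 where.py; python3 ang.py
```

```text
t 5.17 p [575.4 129.4 301.7] rpy [-1.7998e+02  5.0000e-02  1.3047e+02] F [-0.5  0.8 -0.1] w 0.1
theta_f 40.92 radial 33.1 perp 18.4
handle angle 44.6 => selector deg 75.4 n 189 mean [10.7  4.6] sd [ 4.7 20.3] extent along -24.5 45.1
```

The handle is at 75.4°, right on the first crest. It runs about 4° ahead of my finger frame.

Emit:
{"fn": "jog_arm", "kwargs": {"steps": [[-1,-0.0024,0.0013,0,0,0,0.0175],[-1,-0.0012,0.0006,0,0,0,0.0087],[-1,0,0,0,0,0,0],[-1,0,0,0,0,0,0]]}}

```text
clock: 5.72
eef_pos: [577.0, 129.2, 301.7]
tool_rot: [-3.142, -0.0, 2.226]
force: [0.7, 0.1, 0.5]
width: 0.0
gripper_force: 0.0
```

```bash
python3 where.py; python3 ang.py
```

```text
t 5.72 p [577.  129.2 301.7] rpy [-180.     -0.    127.53] F [0.7 0.1 0.5] w 0.0
theta_f 37.98 radial 33.3 perp 18.9
handle angle 33.0 => selector deg 87.0 n 196 mean [13.6  4.3] sd [ 5.8 20.3] extent along -22.8 46.0
```

Click 1 is done, with the selector at about 90°. Now the second click.

Emit:
{"fn": "jog_arm", "kwargs": {"steps": [[-1,-0.0036,0.0019,0,0,0,0.0262],[-1,-0.0036,0.0019,0,0,0,0.0262],[-1,-0.0036,0.0019,0,0,0,0.0262],[-1,-0.0036,0.0019,0,0,0,0.0262],[-1,-0.0036,0.0019,0,0,0,0.0262],[-1,-0.0036,0.0019,0,0,0,0.0262],[-1,-0.0036,0.0019,0,0,0,0.0262],[-1,-0.0036,0.0019,0,0,0,0.0262],[-1,0,0,0,0,0,0]]}}

```text
clock: 6.9
eef_pos: [590.7, 119.0, 301.8]
tool_rot: [3.141, 0.002, 1.805]
force: [0.2, 0.9, -0.0]
width: 0.1
gripper_force: 0.0
```

```bash
python3 where.py; python3 ang.py
```

```text
t 6.9 p [590.7 119.  301.8] rpy [1.7996e+02 9.0000e-02 1.0342e+02] F [ 0.2  0.9 -0. ] w 0.1
theta_f 13.87 radial 33.7 perp 17.7
handle angle 16.1 => selector deg 103.9 n 193 mean [14.2  0.4] sd [ 4.7 20.1] extent along -22.5 46.1
```

Emit:
{"fn": "jog_arm", "kwargs": {"steps": [[-1,-0.0024,0.0013,0,0,0,0.0175],[-1,-0.0012,0.0006,0,0,0,0.0087],[-1,-0.0012,0.0006,0,0,0,0.0087],[-1,0,0,0,0,0,0],[-1,0,0,0,0,0,0]]}}

```text
clock: 7.58
eef_pos: [592.0, 117.8, 301.7]
tool_rot: [-3.142, -0.0, 1.737]
force: [0.2, 0.5, -1.0]
width: 0.1
gripper_force: 0.0
```

```bash
python3 where.py; python3 ang.py
```

```text
t 7.58 p [592.  117.8 301.7] rpy [-180.     -0.     99.52] F [ 0.2  0.5 -1. ] w 0.1
theta_f 9.97 radial 33.4 perp 18.6
handle angle 3.4 => selector deg 116.6 n 190 mean [14.2 -2.3] sd [ 5.5 20.2] extent along -22.8 47.2
```

Click 2 is done, with the selector at dot 4. Now the last click, carefully.

Emit:
{"fn": "jog_arm", "kwargs": {"steps": [[-1,-0.0036,0.0019,0,0,0,0.0262],[-1,-0.0036,0.0019,0,0,0,0.0262],[-1,-0.0036,0.0019,0,0,0,0.0262],[-1,-0.0036,0.0019,0,0,0,0.0262],[-1,-0.0036,0.0019,0,0,0,0.0262],[-1,-0.0036,0.0019,0,0,0,0.0262],[-1,-0.0024,0.0013,0,0,0,0.0175],[-1,-0.0024,0.0013,0,0,0,0.0175],[-1,0,0,0,0,0,0]]}}

```text
clock: 8.75
eef_pos: [599.0, 104.1, 301.7]
tool_rot: [3.141, 0.001, 1.351]
force: [-0.2, 1.1, -0.0]
width: -0.0
gripper_force: 0.5
```

```bash
python3 where.py; python3 ang.py
```

```text
t 8.75 p [599.  104.1 301.7] rpy [1.7998e+02 6.0000e-02 7.7420e+01] F [-0.2  1.1 -0. ] w -0.0
theta_f -12.13 radial 33.8 perp 17.9
handle angle -11.0 => selector deg 131.0 n 180 mean [13.8 -5.3] sd [ 4.5 20.4] extent along -22.2 48.0
```

Emit:
{"fn": "jog_arm", "kwargs": {"steps": [[-1,-0.0024,0.0013,0,0,0,0.0175],[-1,-0.0012,0.0006,0,0,0,0.0087],[-1,-0.0012,0.0006,0,0,0,0.0087],[-1,-0.0012,0.0006,0,0,0,0.0087],[-1,0,0,0,0,0,0],[-1,0,0,0,0,0,0]]}}

```text
clock: 9.55
eef_pos: [599.6, 101.2, 301.7]
tool_rot: [-3.141, 0.0, 1.265]
force: [0.1, -0.4, -0.7]
width: -0.0
gripper_force: 0.0
```

```bash
python3 where.py; python3 ang.py
```

```text
t 9.55 p [599.6 101.2 301.7] rpy [-1.7999e+02  1.0000e-02  7.2490e+01] F [ 0.1 -0.4 -0.7] w -0.0
theta_f -17.06 radial 33.6 perp 18.3
handle angle -15.7 => selector deg 135.7 n 173 mean [13.4 -6.4] sd [ 4.3 20.2] extent along -22.5 47.2
```

Emit:
{"fn": "jog_arm", "kwargs": {"steps": [[-1,-0.0012,0.0006,0,0,0,0.0087],[-1,-0.0012,0.0006,0,0,0,0.0087],[-1,0,0,0,0,0,0],[-1,0,0,0,0,0,0]]}}

```text
clock: 10.1
eef_pos: [599.9, 100.0, 301.7]
tool_rot: [-3.142, 0.0, 1.23]
force: [0.4, -0.0, -0.1]
width: 0.1
gripper_force: 0.0
```

```bash
python3 where.py; python3 ang.py
```

```text
t 10.1 p [599.9 100.  301.7] rpy [-180.     0.    70.5] F [ 0.4 -0.  -0.1] w 0.1
theta_f -19.05 radial 33.6 perp 18.4
handle angle -29.0 => selector deg 149.0 n 171 mean [12.7 -9.1] sd [ 4.5 20.5] extent along -22.8 48.4
```

Click 3 is done: the selector reads 149° against the 150° target. Now I back off, raise and view.

Emit:
{"fn": "jog_arm", "kwargs": {"steps": [[-1,0.01,0,0,0,0,0],[-1,0.01,0,0,0,0,0],[-1,0,0,-0.05,0,0,0],[-1,0,0,-0.08,0,0,0],[-1,0,0,-0.05,0,0,0],[-1,0,0,0,0,0,0]]}}

```text
clock: 10.9
eef_pos: [603.9, 109.7, 393.7]
tool_rot: [3.138, -0.002, 1.231]
force: [0.9, -0.2, -0.2]
width: 0.2
gripper_force: 0.0
```

```bash
python3 where.py 527.9 -70.3 390 70.5; python3 ang.py
```

```text
t 10.9 p [603.9 109.7 393.7] rpy [ 1.7979e+02 -1.3000e-01  7.0530e+01] F [ 0.9 -0.2 -0.2] w 0.2
theta_f -19.02 radial 34.2 perp 28.9
shift [-0.3902 -0.0234  0.0064] turn [ 0.0018 -0.0011  0.0003]
handle angle -30.1 => selector deg 150.1 n 164 mean [11.6 -8.5] sd [ 4.  20.4] extent along -23.1 49.6
```

The selector is at 150.1°, exactly dot 5. On to the start button.

Emit:
{"fn": "jog_arm", "kwargs": {"steps": [[-1,-0.078,-0.0047,0,0,0,0],[-1,-0.078,-0.0047,0,0,0,0],[-1,-0.078,-0.0047,0,0,0,0],[-1,-0.078,-0.0047,0,0,0,0],[-1,-0.078,-0.0046,0,0,0,0],[-1,0,0,0.06,0,0,0],[-1,0,0,0.06,0,0,0],[-1,0,0,0,0,0,0]]}}

```text
clock: 11.95
eef_pos: [525.8, -69.9, 329.0]
tool_rot: [-3.135, 0.002, 1.23]
force: [-0.3, 0.6, 0.5]
width: -0.1
gripper_force: 0.0
```

```bash
python3 where.py 527.9 -70.3 308 70.5
python3 - <<'E'
from cell import *
import cv2,numpy as np
A=[]
for n,(a,b,c,d) in(("top",(150,270,310,410)),("scene",(150,310,200,360))):
    g=get_image(n); A.append(cv2.resize(g["pixels"][a:b,c:d,::-1],(400 if n=="scene" else 333,400),interpolation=2))
cv2.imwrite("pics/p3.png",np.hstack(A))
E
```

```text
t 11.95 p [525.8 -69.9 329. ] rpy [-1.7962e+02  9.0000e-02  7.0480e+01] F [-0.3  0.6  0.5] w -0.1
theta_f -19.07 radial 20.5 perp -166.5
shift [0.0007 0.0045 0.0419] turn [-0.0033  0.0008 -0.0001]
```

View pics/p3.png

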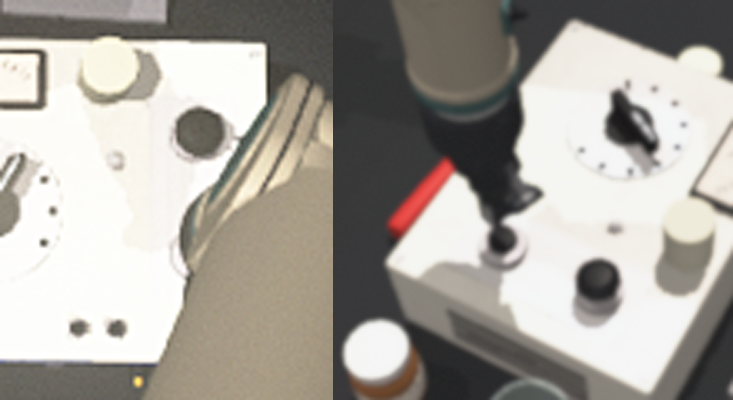

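The view shows the shut fingertips right above the start cap, with the stop button and specimen clear and the handle at dot 5. Now I press in small steps.

Emit:
{"fn": "jog_arm", "kwargs": {"steps": [[-1,0.0007,0.0045,0.02,0,0,0],[-1,0,0,0.02,0,0,0],[-1,0,0,0.006,0,0,0],[-1,0,0,0.004,0,0,0],[-1,0,0,0,0,0,0]]}}

```text
clock: 12.68
eef_pos: [529.3, -70.9, 306.7]
tool_rot: [3.142, 0.0, 1.23]
force: [-0.3, -0.5, -0.4]
width: -0.1
gripper_force: 0.0
```

Emit:
{"fn": "jog_arm", "kwargs": {"steps": [[-1,0,0,0.003,0,0,0],[-1,0,0,0.003,0,0,0],[-1,0,0,0,0,0,0]]}}

```text
clock: 13.05
eef_pos: [529.5, -70.9, 303.9]
tool_rot: [3.141, -0.0, 1.23]
force: [-0.5, 0.6, 2.4]
width: 0.5
gripper_force: 1.1
```

Emit:
{"fn": "jog_arm", "kwargs": {"steps": [[-1,0,0,0.002,0,0,0],[-1,0,0,0.002,0,0,0],[-1,0,0,0.002,0,0,0],[-1,0,0,0,0,0,0]]}}

```text
clock: 13.55
eef_pos: [529.5, -70.9, 300.8]
tool_rot: [3.141, -0.0, 1.23]
force: [0.5, 0.1, 4.5]
width: 0.3
gripper_force: 2.0
```

Emit:
{"fn": "jog_arm", "kwargs": {"steps": [[-1,0,0,0.002,0,0,0],[-1,0,0,0.002,0,0,0],[-1,0,0,0,0,0,0]]}}

```text
clock: 13.92
eef_pos: [529.4, -71.0, 299.4]
tool_rot: [3.141, -0.001, 1.23]
force: [-0.8, 0.4, 10.1]
width: -0.2
gripper_force: 5.3
```

The force jumped to 10 N, so the button has bottomed. A brief hold, then release.

Emit:
{"fn": "jog_arm", "kwargs": {"steps": [[-1,0,0,0.001,0,0,0],[-1,0,0,0,0,0,0],[-1,0,0,-0.01,0,0,0],[-1,0,0,-0.03,0,0,0],[-1,0,0,-0.08,0,0,0],[-1,0,0,-0.08,0,0,0],[-1,0,0,0,0,0,0],[-1,0,0,0,0,0,0]]}}

```text
clock: 14.92
eef_pos: [528.8, -70.5, 397.8]
tool_rot: [-3.14, -0.0, 1.231]
force: [-0.4, -0.3, -0.6]
width: 0.0
gripper_force: 0.0
```

```bash
python3 ang.py; python3 where.py
python3 - <<'E'
from cell import *
import cv2
g=get_image("scene"); cv2.imwrite("pics/p4.png",cv2.resize(g["pixels"][110:370,180:440,::-1],(600,600),interpolation=2))
E
```

```text
handle angle -29.9 => selector deg 149.9 n 172 mean [11.5 -8.6] sd [ 4.2 20.3] extent along -21.9 47.9
t 14.97 p [528.7 -70.5 397.3] rpy [-1.7987e+02  2.0000e-02  7.0510e+01] F [-0.3  0.6  0.4] w 0.2
theta_f -19.04 radial 23.4 perp -166.1
```

View pics/p4.png

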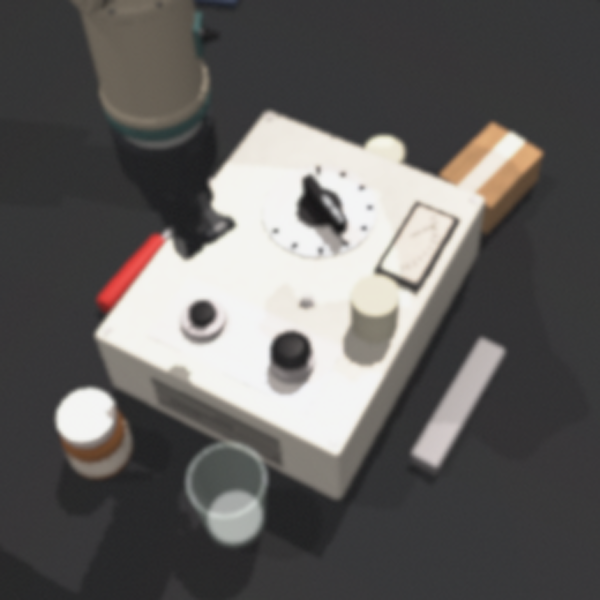

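The selector is at dot 5, the start button is out again (202,313), the bystanders are in place and the arm is clear.

```bash
python3 -c "
from cell import *
print(finish_job())"
```

```text
the job is handed in; nothing more can be done
None
```

The selector went three clicks clockwise from dot 2 and rests at the fifth dot (about 150° on camera), the start button was pressed to its stop and sprang back, nothing else appears to have moved, and the job is handed in (it returned no verdict).

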